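# Put away the delivery stack, old flux pot forward first

### The job

Put away the little stack on the bench. First pull the old green-lidded pot from the rear to the front place of the white lane, by the yellow lip, and only then stand the new blue-lidded pot from the top of the stack in the rear place behind it; the carton goes lengthwise into the middle of the blue tray, and the battery flat and lengthwise on the middle of the dock's orange pad, between the two black lips. Keep everything upright, let go of it all, and leave the tape roll, the usb stick and the yellow clip where they are.

Things in the scene. Friction and masses are not known exactly. Their poses are not given: they have to be found in the camera images.
- old_pot: the old pot: white screw pot with a GREEN lid, loose, 40 mm across at the lid (body 38 mm below it), 22 mm tall; the lid is the upper 8 mm. Origin: centre of its underside, z up. At the start it stands in the rear place of the pot lane
- new_pot: the new pot: the same pot with a BLUE lid, loose, 40 mm across, 22 mm tall. Origin: centre of its underside. At the start it is the top of the stack, standing on the carton
- carton: small part carton, buff cardboard with a blue band, loose, 70 mm (its x) by 50 mm (its y) by 28 mm tall. Origin: centre of its underside. At the start it lies across the battery, its long side roughly at right angles to the battery's
- battery: phone battery in a black cradle, a dark flat slab, loose, 85 mm (its x) by 50 mm (its y), 8 mm thick (small parts on its face stand up to 10 mm). Origin: centre of its underside. At the start it lies on the bench as the bottom of the stack, under the carton (other dark slabs on the bench are scrap)
- pot_lane: white lane for two pots, fixed, 122 (x) by 72 mm (y): floor 4 mm thick, inside 114 by 64 mm, side walls 8 mm high over the bench; FRONT end (-x, towards the robot) with a yellow lip 8 mm high, REAR end (+x) with a black wall 12 mm high. Origin: centre of its underside. Front place centred 28 mm from the origin towards -x, rear place 28 mm towards +x, on the centre line
- carton_tray: blue shallow tray with a black mat, for the carton, fixed to the bench, 116 mm (its x) by 90 mm (its y): floor 4 mm thick, inside 108 by 82 mm, walls 4 mm thick whose tops are 8 mm over the bench. Origin: centre of its underside
- battery_dock: grey battery dock, fixed: base plate 124 (x) by 78 mm (y), 5 mm thick; on it an ORANGE pad 100 by 38 mm, top 13 mm over the bench (the battery overhangs it on both long sides); at each end a black lip, 110 mm apart inside, tops 18 mm over the bench. Origin: centre of its underside. The battery lies along x between the lips
- tape_roll: bystander: roll of amber tape lying flat, 62 mm across, 12 mm tall, loose. Origin: centre of its underside
- usb_stick: bystander: red usb stick, 54 by 18 by 8 mm, loose. Origin: middle of its underside
- test_clip: bystander: yellow test clip, 58 by 16 by 20 mm, loose. Origin: middle of its underside

How it is judged:
On the way, in this order (a step that is already met when the one before it is completed fails the run):
1. the old green-lidded pot stands in the front place of the lane, let go, while the new pot is not yet in the lane (x of old_pot in the frame of pot_lane between -0.045 and -0.018 m and y of old_pot in the frame of pot_lane between -0.014 and 0.014 m and z of old_pot in the frame of pot_lane between 0.001 and 0.007 m and angle between old_pot's own z axis and vertical below 0.1 rad and linear speed of old_pot below 0.02 m/s and angular speed of old_pot below 0.3 rad/s and contact force between old_pot and the fingers below 0.2 N and horizontal distance between new_pot and pot_lane above 0.08 m), for 0.2 s.
2. the new blue-lidded pot stands in the rear place of the lane, let go, the old pot still in front of it (x of new_pot in the frame of pot_lane between 0.018 and 0.045 m and y of new_pot in the frame of pot_lane between -0.014 and 0.014 m and z of new_pot in the frame of pot_lane between 0.001 and 0.007 m and angle between each of new_pot, old_pot's own z axis and vertical below 0.1 rad and linear speed of each of new_pot, old_pot below 0.02 m/s and angular speed of each of new_pot, old_pot below 0.3 rad/s and contact force between each of new_pot, old_pot and the fingers below 0.2 N and x of old_pot in the frame of pot_lane between -0.045 and -0.018 m and y of old_pot in the frame of pot_lane between -0.014 and 0.014 m and z of old_pot in the frame of pot_lane between 0.001 and 0.007 m), for 0.2 s.
At the end, for the whole second after the job is handed in: Old pot 18-45 mm ahead (-x) of the lane's middle, new pot 18-45 mm behind it, both within 14 mm of its centre line; carton within 15 mm and 0.25 rad of the tray's centre and length; battery on the pad within 12 mm and 0.2 rad of the dock's; all upright, let go, at rest (all of step 2 and horizontal distance between carton and carton_tray below 0.015 m and z of carton in the frame of carton_tray between 0.001 and 0.007 m and angle between each of carton, battery's own z axis and vertical below 0.1 rad and angle between the x axis of carton and the x axis of carton_tray, either way round below 0.25 rad and linear speed of each of carton, battery below 0.02 m/s and angular speed of each of carton, battery below 0.3 rad/s and contact force between each of carton, battery and the fingers below 0.2 N and horizontal distance between battery and battery_dock below 0.012 m and z of battery in the frame of battery_dock between 0.01 and 0.016 m and angle between the x axis of battery and the x axis of battery_dock, either way round below 0.2 rad); the robot touches nothing.
It fails at once if a pot, the carton or the battery is tipped by more than 0.5 rad (29 degrees) (angle between any of old_pot, new_pot, carton, battery's own z axis and vertical above 0.5 rad).
It fails at once if the tape roll, the usb stick or the yellow clip is moved by more than 15 mm (distance of any of tape_roll, usb_stick, test_clip from where it was at the start of the episode above 0.015 m).
It also fails if it takes over 112 s, if anything falls off the work surface, if the arm or the gripper's body presses on something with over 40 N, if the wrist force passes 120 N, or if a joint passes its speed limit or range.

### The arm

A 6-joint arm with a two-finger parallel gripper is mounted at the origin on a cart in front of the work surface, level with it; the furniture and walls round the work are solid. World frame = base frame: x ahead of the robot, y to its left, z up, the work surface at z = 0. Lengths are in m, angles in rad, forces in N, time in s.
With the tool pointing down it reaches from about 0.375 to 0.9 m from the base axis. Payload 3.1 kg.
Tool frame: the origin (TCP) lies at the centre of the arm's flange, where the gripper is bolted on; the fingertips stand 182 mm ahead of it and the grasp point (between the pads) lies 164 mm ahead of it; z points along the fingers, y is the line along which they close (so a half turn about z gives the same grasp; the last joint's range is limited). The gripper opens to 87 mm and grips with 3 to 60 N. Pads are 19 mm wide; open, the fingers measure 117 mm over their backs; the gripper's body (75 mm by 190 mm) begins 51 mm behind the grasp point.
Start: joints at [1.065, 0.527, 1.433, -0, 1.181, -0.178], TCP at [0.201, 0.592, 0.405] pointing down, gripper open.
Joint ranges: [-3.08, 3.08], [-0.75, 2.2], [0.22, 2.44], [-1.43, 4.57], [0, 2.65], [-2.85, 2.85]. Speed limits (rad/s): [2.79, 2.79, 3.14, 3.14, 3.14, 3.14].

### API

Orientations are given as a unit quaternion [x, y, z, w].
In Python, from rig import * gives the robot as it stands.
- The arm moves only by the tool move_arm, never from a script. Its argument "commands" is a list that holds one entry, the list of rows, each a list of 6 numbers: the shift along the tool's x, y, z in units of 40 mm (1.0 is 40 mm), then the turn, a rotation vector about the tool's x, y, z in rad. A call has 1 to 12 rows; each row is the pose to reach, as a shift and turn from the pose commanded when the call began, along the tool's axes at that moment; what a row does not reach only later rows make up. A row lasts 1/8 s, in which the tool goes at most 62.5 mm and 10.7 degrees, less where a joint would pass 70% of its speed; a pose out of reach is approached as far as the arm can. A call with a gripper value outside its range is refused whole. "claw" is the closure, from -1 (fully open) to 1 (shut), so that 0 is half open, set as the call begins (left out, the last holds). The fingers move at their own pace and stop on an object; "squeeze" is the grip in N (left out, the last holds). Time passes only in rows, so rows that repeat a pose let the fingers close. It gives the time, the measured TCP pose, the force, the opening and the grip force at its end, in the units of the state.
- get_obs(): the state, without advancing time (a new reading comes with each control period).
- camera(name): name is "scene" or "top"; returns a dict with "pixels" (420x560x3 uint8, blue, green, red), "range_z" (420x560 float32, m along the optical axis (not along the pixel's ray), 0 where there is no reading), "camera_matrix" (3x3 intrinsics, pixels), "D" ([k1, k2, p1, p2, k3] as OpenCV has them; the pictures are not rectified), "extrinsics" (4x4, takes a point from world to camera coordinates). Camera axes: x right, y up, looking along -z (the intrinsics and any distortion apply to the point x, -y, -z); pixel columns grow to the right and rows downward; lengths in m; the calibration is good to about 2 mm. A picture is of the moment at which its call begins.
- hand_in(): hands the job in; it is judged then, once.
The state is a dict: "time": time; "q": joint angles; "joint_velocities": joint speeds; "joint_torque": joint torques, N m; "position": TCP position; "tool_rot": TCP orientation; "ft_force": force on the tool from outside, world axes, zero at the start; "moment": the same for the moment, N m; "grip_width": finger opening in m; "grip_force": force on a finger pad.
Only numpy, scipy, OpenCV 4.12 (cv2) and the standard library are available. Lean on these libraries where they do the work, as an engineer would, in place of code of your own. Each camera call takes 0.05 s, during which the arm holds its last target. There are 200 camera calls.

## Working session

There is one attempt and no reset: what is moved stays moved. The work goes in short steps, Python scripts to look and compute and a tool call to move; the robot and the scene stay as the last step left them, time stands still between calls to the robot, and variables do not carry over. Pictures are saved under pics/ and viewed, at most 14 in all, crops included, and the job is handed in when it is done.

Besides the shell and the picture viewer there is one more tool, called after "Call:" as name(argument=value, ...) on one line, values as JSON. move_arm: Moves the arm, as the interface text tells. Its arguments: {"type":"object","properties":{"commands":{"type":"array","items":{"type":"array","items":{"type":"array","items":{"type":"number"}}}},"claw":{"type":"number"},"squeeze":{"type":"number"}},"required":["commands"]}

```bash
mkdir -p pics; ls; cat > h.py <<'E'
from rig import *
import numpy as np, cv2
def shot(n,f):
    c=camera(n); cv2.imwrite('pics/'+f+'.png',c['pixels']); np.savez(''+f,**{k:np.array(v) for k,v in c.items()}); return c
def load(f): return dict(np.load(''+f+'.npz'))
def ray(c,u,v):
    p=cv2.undistortPoints(np.array([[[u,v]]],float),c['camera_matrix'],c['D'])[0,0]
    return np.array([p[0],-p[1],-1.])
def pt(c,u,v,z=None):
    "world point of pixel: at height z, or by depth"
    E=c['extrinsics'];R=E[:3,:3];t=E[:3,3];d=R.T@ray(c,u,v);o=-R.T@t
    if z is None:
        s=np.median(c['range_z'][int(v)-1:int(v)+2,int(u)-1:int(u)+2])
    else: s=(z-o[2])/d[2]
    return o+s*d
E
python3 - <<'E'
from h import *
for n in('top','scene'):
    c=shot(n,n+'0'); print(n,c['camera_matrix'],c['D'],-c['extrinsics'][:3,:3].T@c['extrinsics'][:3,3])
o=get_obs();print(o)
E
```

```text
pics
top [[514.055214     0.         283.28646354]
 [  0.         514.055214   209.99914245]
 [  0.           0.           1.        ]] [-0.02864563  0.          0.          0.          0.        ] [0.40146319 0.12610942 1.07684357]
scene [[416.66922829   0.         284.98193964]
 [  0.         416.66922829 212.89711238]
 [  0.           0.           1.        ]] [-0.11038178  0.          0.          0.          0.        ] [ 0.12453849 -0.4719163   0.52532174]
{'time': 0.1, 'q': array([ 1.06549742e+00,  5.28363791e-01,  1.43375999e+00, -3.20413292e-05,
        1.18144397e+00, -1.78506847e-01]), 'joint_velocities': array([ 0.00032428, -0.00217685, -0.00345783,  0.00037594,  0.00054897,
        0.00153478]), 'joint_torque': array([-7.22428267e-04, -4.40985775e+01, -1.77149230e+01,  6.34684274e-02,
        5.34146593e-02, -2.25147909e-05]), 'position': array([0.20045582, 0.59165358, 0.40387945]), 'tool_rot': array([ 1.62663841e-01,  9.86681052e-01, -9.35354543e-04, -3.17147504e-04]), 'ft_force': array([ 0.13030373,  0.43266101, -0.17060585]), 'moment': array([ 3.44775441e-05, -1.73557253e-02,  5.42327433e-02]), 'grip_force': 0.0, 'grip_width': 0.08721764468971972}
```

View pics/top0.png

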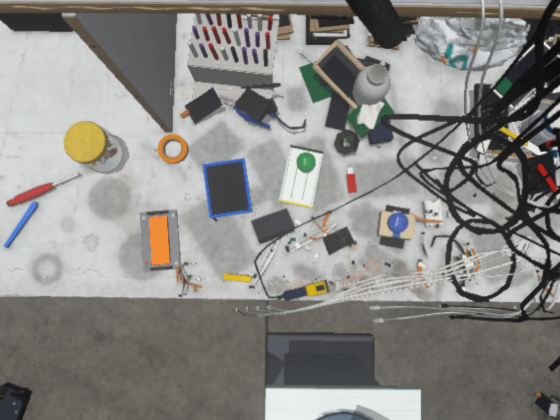

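View pics/scene0.png

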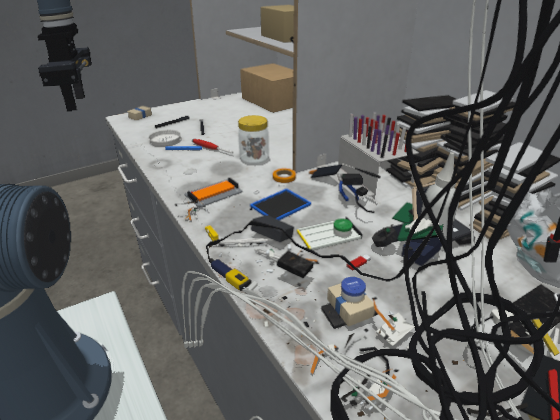

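The top view shows the lane around (300,176) with the green pot at (306,162). The blue pot, carton and battery stack is at (397,224), the tray at (228,188) and the dock at (159,240). I'll enlarge these for measuring.

```bash
python3 - <<'E'
from h import *
c=load('top0');p=c['pixels']
a=cv2.resize(p[140:300,130:270],None,fx=3.6,fy=3.6,interpolation=cv2.INTER_CUBIC)
b=cv2.resize(p[140:265,270:450],None,fx=4.4,fy=4.4,interpolation=cv2.INTER_CUBIC)
cv2.imwrite('pics/cropA.png',a);cv2.imwrite('pics/cropB.png',b)
def q(n,u,v,z=None):print(n,pt(c,u,v,z).round(3))
for n,u,v in[('green',306,162),('blue',397,222),('tray',228,188),('dock',159,240),('tape',172,140),('usb',351,180),('clip',238,278),('carton',385,230),('bat',388,243),('cable',332,225),('adapter',320,288),('bench',270,260)]:q(n,u,v)
E
```

```text
green [0.61  0.081 0.027]
blue [ 0.485 -0.099  0.058]
tray [0.558 0.244 0.003]
dock [0.446 0.384 0.013]
tape [0.658 0.365 0.008]
usb [ 0.577 -0.015  0.007]
clip [0.37  0.218 0.017]
carton [ 0.47  -0.08   0.036]
bat [ 0.445 -0.091  0.009]
cable [0.481 0.025 0.009]
adapter [0.352 0.051 0.021]
bench [0.407 0.154 0.003]
```

View pics/cropA.png

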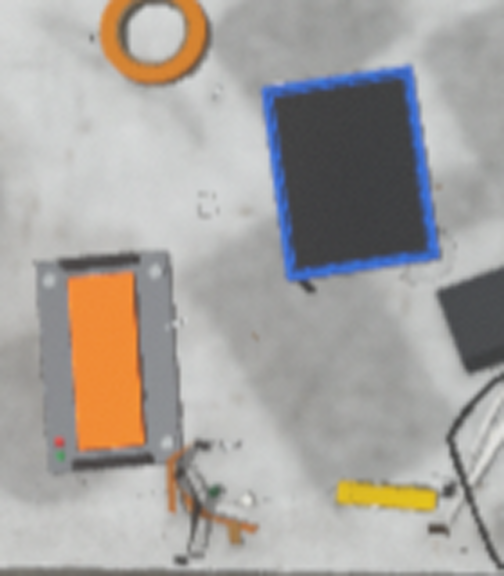

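View pics/cropB.png

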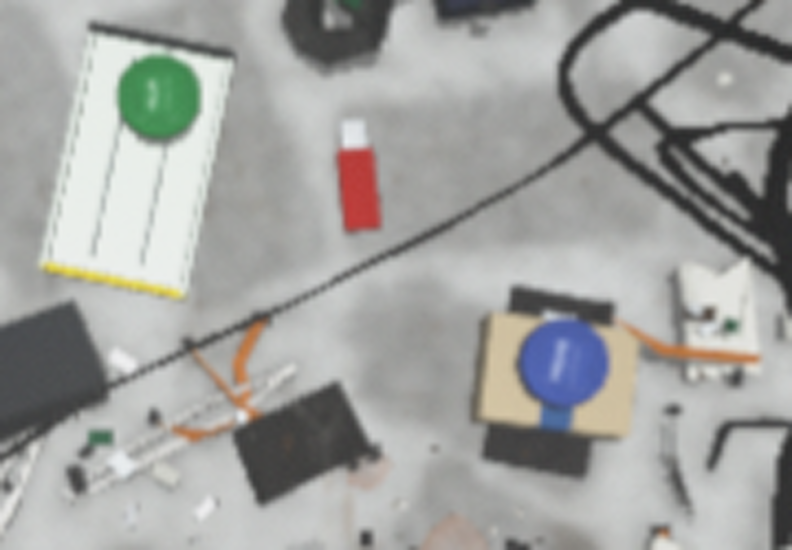

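```bash
cat > meas.py <<'E'
from h import *
def quad(c,P,z,S,off):
    "P: rear-left, rear-right, front-right, front-left crop pixels"
    W=np.array([pt(c,off[0]+u/S,off[1]+v/S,z) for u,v in P]);m=W.mean(0)
    x=(W[0]+W[1]-W[2]-W[3])[:2];y=(W[0]+W[3]-W[1]-W[2])[:2]
    return m.round(4), 'yaw(fwd edge) %.3f / %.3f'%(np.arctan2(x[1],x[0]),np.arctan2(-y[0],y[1])),'len fwd %.3f side %.3f'%(np.hypot(*x)/2,np.hypot(*y)/2)
E
python3 - <<'E'
from meas import *
c=load('top0');A=(3.6,(130,140));B=(4.4,(270,140))
print('lane',*quad(c,[(90,25),(233,51),(183,298),(42,269)],.009,*B))
print('tray',*quad(c,[(263,87),(411,67),(440,257),(290,281)],.008,*A))
print('dock',*quad(c,[(37,262),(168,252),(183,462),(52,473)],.005,*A))
print('pad',*quad(c,[(68,278),(133,272),(145,443),(78,451)],.013,*A))
print('carton',*quad(c,[(490,313),(638,325),(630,437),(478,420)],.036,*B))
print('bat',*quad(c,[(513,288),(614,302),(587,477),(483,457)],.008,*B))
print('old',pt(c,270+159/4.4,140+97/4.4,.026),'new',pt(c,270+563/4.4,140+363/4.4,.058))
# obstacles heights near: max height map over work area
from scipy import ndimage
R=c['range_z'];v,u=np.mgrid[0:420,0:560]
p=cv2.undistortPoints(np.stack([u,v],-1).reshape(-1,1,2).astype(float),c['camera_matrix'],c['D'])[:,0]
E=c['extrinsics'];X=np.c_[p[:,0],-p[:,1],-np.ones(len(p))]*R.reshape(-1,1)
W=((X-E[:3,3])@E[:3,:3]).reshape(420,560,3)
s=(W[...,2]>.03)&(R>0)
lab,n=ndimage.label(s)
for i in range(1,n+1):
    k=lab==i
    if k.sum()>15:
        w=W[k];print(w.min(0).round(2),w.max(0).round(2))
E
```

```text
lane [0.5832 0.0904 0.009 ] yaw(fwd edge) -0.187 / -0.182 len fwd 0.121 side 0.069
tray [0.557  0.2449 0.008 ] yaw(fwd edge) 0.166 / 0.159 len fwd 0.115 side 0.088
dock [0.4451 0.3825 0.005 ] yaw(fwd edge) 0.107 / 0.092 len fwd 0.123 side 0.076
pad [0.4454 0.3829 0.013 ] yaw(fwd edge) 0.100 / 0.118 len fwd 0.099 side 0.038
carton [ 0.4811 -0.1045  0.036 ] yaw(fwd edge) -0.102 / -0.085 len fwd 0.051 side 0.070
bat [ 0.4798 -0.106   0.008 ] yaw(fwd edge) -0.174 / -0.153 len fwd 0.083 side 0.049
old [0.61048419 0.08084184 0.026     ] new [ 0.48422607 -0.10145256  0.058     ]
[ 0.31 -0.46  0.03] [0.93 0.73 0.64]
[0.72 0.26 0.03] [0.76 0.3  0.05]
[0.75 0.22 0.05] [0.76 0.26 0.06]
[0.68 0.09 0.03] [0.7  0.14 0.04]
[0.58 0.47 0.03] [0.67 0.55 0.12]
[ 0.52 -0.03  0.03] [ 0.54 -0.    0.04]
[0.45 0.08 0.03] [0.51 0.19 0.06]
[ 0.45 -0.19  0.03] [ 0.51 -0.07  0.06]
[ 0.42 -0.02  0.03] [0.48 0.05 0.05]
[0.43 0.12 0.03] [0.46 0.17 0.06]
[0.35 0.32 0.03] [0.37 0.33 0.04]
[0.17 0.49 0.22] [0.22 0.54 0.34]
```

```bash
cat > go.py <<'E'
import sys
from h import *
from scipy.spatial.transform import Rotation as Ro
def go(x,y,z,phi):
    o=get_obs();R=Ro.from_quat(o['tool_rot']);d=R.inv().apply(np.array([x,y,z])-o['position'])/.04
    for k in(-1,0,1):
        p=phi+k*np.pi
        if abs(p-(o['q'][0]-o['q'][5]))<=np.pi/2+.01:break
    T=Ro.from_matrix(np.c_[[np.sin(p),-np.cos(p),0],[np.cos(p),np.sin(p),0],[0,0,-1]])
    r=(R.inv()*T).as_rotvec()
    print('shift',d.round(3),'rot',r.round(3),'rows %.1f %.1f'%(np.linalg.norm(d)*40/62.5,np.linalg.norm(r)/.187),'t',o['time'],'w',o['grip_width'],'q',o['q'].round(2))
if __name__=='__main__': go(*map(float,sys.argv[1:5]))
E
python3 - <<'E'
from meas import *
c=load('top0');R=c['range_z']
for n,(x0,x1,y0,y1) in dict(stack=(.38,.6,-.21,.0),lane=(.5,.7,-.02,.2)).items():
    # heights grid 2cm by projection
    v,u=np.mgrid[0:420,0:560];p=cv2.undistortPoints(np.stack([u,v],-1).reshape(-1,1,2).astype(float),c['camera_matrix'],c['D'])[:,0]
    E=c['extrinsics'];W=((np.c_[p[:,0],-p[:,1],-np.ones(len(p))]*R.reshape(-1,1)-E[:3,3])@E[:3,:3])
    W=W[R.reshape(-1)>0]
    H,_,_=np.histogram2d(W[:,0],W[:,1],bins=1) if 0 else (0,0,0)
    print(n,'rows x down from',x1,'cols y from',y1,'(cm max height, 2cm cells)')
    for x in np.arange(x1,x0,-.02):
        print('%.2f'%x,[int(round(100*max(W[(abs(W[:,0]-x)<.01)&(abs(W[:,1]-y)<.01)][:,2],default=-1))) for y in np.arange(y1,y0,-.02)])
E
python3 go.py 0.61 0.081 0.27 1.386
```

```text
stack rows x down from 0.6 cols y from 0.0 (cm max height, 2cm cells)
0.60 [1, 1, 0, 0, 0, 10, 12, 35, 37, 38, 43]
0.58 [1, 1, 0, 0, 2, 5, 6, 9, 11, 24, 18]
0.56 [1, 1, 2, 2, 2, 0, 0, 4, 6, 5, 16]
0.54 [0, 4, 3, 2, 0, 1, 0, 0, 2, 5, 5]
0.52 [4, 4, 0, 1, 4, 1, 4, 3, 4, 3, 3]
0.50 [0, 0, 0, 1, 6, 6, 6, 4, 4, 4, 4]
0.48 [4, 1, 1, 4, 6, 6, 6, 4, 2, 4, 4]
0.46 [4, 4, 0, 4, 4, 6, 6, 4, 2, 1, 4]
0.44 [5, 4, 1, 0, 1, 1, 1, 0, 2, 1, 4]
0.42 [0, 0, 1, 1, 0, 0, 0, 0, 2, 1, 4]
0.40 [0, 1, 1, 1, 1, 1, 0, 1, 2, 4, 4]
lane rows x down from 0.7 cols y from 0.2 (cm max height, 2cm cells)
0.70 [7, 7, 7, 4, 4, 0, 3, 0, 1, 1, 4]
0.68 [55, 55, 55, 55, 55, 55, 55, 55, 52, 55, 55]
0.66 [0, 1, 1, 0, 0, 0, 1, 0, 0, 3, 5]
0.64 [1, 1, 0, 1, 1, 1, 63, 64, 63, 62, 60]
0.62 [1, 0, 0, 0, 1, 3, 3, 62, 62, 62, 60]
0.60 [1, 1, 0, 0, 1, 3, 3, 3, 0, 1, 1]
0.58 [1, 0, 1, 0, 1, 1, 1, 1, 1, 0, 1]
0.56 [1, 0, 0, 1, 1, 1, 1, 1, 0, 1, 1]
0.54 [1, 0, 0, 1, 1, 1, 1, 1, 0, 0, 0]
0.52 [1, 1, 1, 3, 3, 1, 1, 1, 2, 3, 4]Traceback (most recent call last):
  File "go.py", line 12, in <module>
    if __name__=='__main__': go(*map(float,sys.argv[1:5]))
                             ~~^^^^^^^^^^^^^^^^^^^^^^^^^^^
  File "go.py", line 9, in go
    T=Ro.from_matrix(np.c_[[np.sin(p),-np.cos(p),0],[np.cos(p),np.sin(p),0],[0,0,-1]])
  File "scipy/spatial/transform/_rotation.pyx", line 1143, in scipy.spatial.transform._rotation.Rotation.from_matrix
ValueError: Non-positive determinant (left-handed or null coordinate frame) in rotation matrix 0: [[ 0.9829737   0.18374633  0.        ]
 [-0.18374633  0.9829737   0.        ]
 [ 0.          0.         -1.        ]].
```

```bash
sed -i 's/\[np.sin(p),-np.cos(p),0\]/[-np.sin(p),np.cos(p),0]/' go.py; python3 go.py 0.61 0.081 0.27 1.386
```

```text
shift [-13.796  -8.798   3.36 ] rot [-0.002 -0.    -0.142] rows 10.7 0.8 t 0.1 w 0.08721764468971972 q [ 1.07  0.53  1.43 -0.    1.18 -0.18]
```

Call:
move_arm(commands=[[[-13.8, -8.8, 3.36, 0, 0, -0.142], [-13.8, -8.8, 3.36, 0, 0, -0.142], [-13.8, -8.8, 3.36, 0, 0, -0.142], [-13.8, -8.8, 3.36, 0, 0, -0.142], [-13.8, -8.8, 3.36, 0, 0, -0.142], [-13.8, -8.8, 3.36, 0, 0, -0.142], [-13.8, -8.8, 3.36, 0, 0, -0.142], [-13.8, -8.8, 3.36, 0, 0, -0.142], [-13.8, -8.8, 3.36, 0, 0, -0.142], [-13.8, -8.8, 3.36, 0, 0, -0.142], [-13.8, -8.8, 3.36, 0, 0, -0.142], [-13.8, -8.8, 3.36, 0, 0, -0.142]]], claw=-0.4)

```text
time: 1.6
position: [0.6122, 0.0783, 0.2692]
tool_rot: [0.095, 0.996, -0.0, 0.0]
ft_force: [-1.0, 0.1, -0.3]
grip_width: 0.0609
grip_force: 0.0
```

```bash
python3 go.py 0.61 0.081 0.194 1.386; python3 -c "
from h import *
shot('scene','s1')"
```

```text
shift [0.068 0.056 1.879] rot [-0.     0.001 -0.005] rows 1.2 0.0 t 1.6 w 0.06086767132432743 q [-0.05  0.69  1.56 -0.    0.89 -1.43]
```

View pics/s1.png

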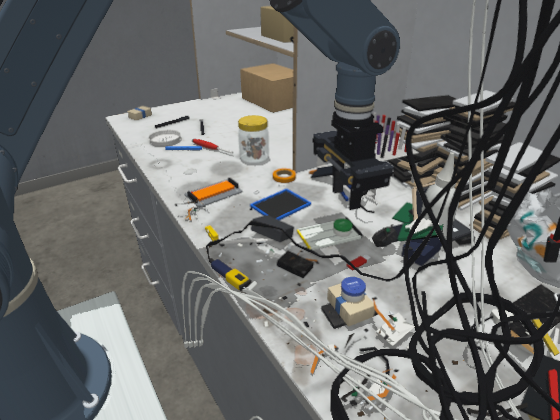

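The gripper is over the green pot, which sits at (343,226). Descending now.

Call:
move_arm(commands=[[[0.04, 0.04, 0.9, 0, 0, 0], [0.07, 0.056, 1.5, 0, 0, 0], [0.07, 0.056, 1.88, 0, 0, 0], [0.07, 0.056, 1.88, 0, 0, 0], [0.07, 0.056, 1.88, 0, 0, 0]]])

```text
time: 2.28
position: [0.6083, 0.0845, 0.196]
tool_rot: [0.092, 0.996, 0.0, 0.001]
ft_force: [0.4, 0.8, 0.2]
grip_width: 0.061
grip_force: 0.0
```

Call:
move_arm(commands=[[[0, 0, 0, 0, 0, 0], [0, 0, 0, 0, 0, 0], [0, 0, 0, 0, 0, 0], [0, 0, 0, 0, 0, 0], [0, 0, 0, 0, 0, 0], [0, 0, 0, 0, 0, 0]]], claw=1, squeeze=10)

```text
time: 3.02
position: [0.6082, 0.0839, 0.1956]
tool_rot: [0.092, 0.996, -0.0, 0.0]
ft_force: [-0.4, -1.5, 5.8]
grip_width: 0.0396
grip_force: 10.0
```

```bash
python3 go.py 0.553 0.0925 0.194 1.386
```

```text
shift [ 1.396 -0.043  0.04 ] rot [-0.     0.001  0.   ] rows 0.9 0.0 t 3.025 w 0.03961647202202528 q [-0.04  0.8   1.6  -0.    0.75 -1.43]
```

Call:
move_arm(commands=[[[0, 0, -0.05, 0, 0, 0], [0.3, 0, -0.05, 0, 0, 0], [0.7, -0.02, -0.05, 0, 0, 0], [1.1, -0.04, -0.05, 0, 0, 0], [1.4, -0.04, -0.05, 0, 0, 0], [1.4, -0.04, -0.05, 0, 0, 0], [1.4, -0.04, 0.01, 0, 0, 0], [1.4, -0.04, 0.01, 0, 0, 0], [1.4, -0.04, 0.01, 0, 0, 0]]])

```text
time: 4.15
position: [0.5532, 0.0928, 0.1953]
tool_rot: [0.092, 0.996, 0.0, 0.0]
ft_force: [-1.6, 0.2, 5.1]
grip_width: 0.04
grip_force: 10.0
```

Call:
move_arm(commands=[[[0, 0, 0, 0, 0, 0], [0, 0, 0, 0, 0, 0], [0, 0, 0, 0, 0, 0], [0, 0, 0, 0, 0, 0], [0, 0, -0.5, 0, 0, 0], [0, 0, -1.2, 0, 0, 0], [0, 0, -2.5, 0, 0, 0], [0, 0, -2.5, 0, 0, 0]]], claw=-0.4)

```text
time: 5.15
position: [0.5542, 0.0928, 0.2985]
tool_rot: [0.092, 0.996, 0.0, 0.004]
ft_force: [-0.0, 0.3, -0.7]
grip_width: 0.0609
grip_force: 0.0
```

```bash
python3 go.py 0.484 -0.101 0.29 -0.095
```

```text
shift [ 0.836 -5.085  0.197] rot [0.008 0.006 1.481] rows 3.3 7.9 t 5.15 w 0.060902610136317294 q [-0.03  0.59  1.69  0.    0.85 -1.42]
```

```bash
python3 -c "
from h import *
shot('top','t2')"; python3 go.py 0.484 -0.101 0.28 1.386
```

```text
shift [ 0.813 -5.081  0.407] rot [0.001 0.004 0.   ] rows 3.3 0.0 t 5.2 w 0.06072077579537664 q [-0.03  0.59  1.69 -0.    0.85 -1.42]
```

Call:
move_arm(commands=[[[0.2, -1.2, 0.1, 0, 0, 0], [0.4, -2.6, 0.2, 0, 0, 0], [0.6, -3.9, 0.3, 0, 0, 0], [0.75, -4.8, 0.4, 0, 0, 0], [0.81, -5.08, 0.4, 0, 0, 0], [0.81, -5.08, 0.4, 0, 0, 0], [0.81, -5.08, 0.4, 0, 0, 0]]])

```text
time: 6.08
position: [0.4837, -0.1, 0.2786]
tool_rot: [0.092, 0.996, 0.0, -0.0]
ft_force: [0.1, 1.2, -0.1]
grip_width: 0.0608
grip_force: 0.0
```

```bash
python3 go.py 0.484 -0.101 0.226 1.386; python3 - <<'E'
from h import *
c=shot('top','t3')
cv2.imwrite('pics/t3c.png',cv2.resize(c['pixels'][140:290,250:450],None,fx=4,fy=4,interpolation=cv2.INTER_CUBIC))
E
```

```text
shift [-0.012 -0.024  1.314] rot [ 0.    -0.     0.001] rows 0.8 0.0 t 6.075 w 0.0607622166709414 q [-0.43  0.56  1.87  0.    0.71 -1.82]
```

View pics/t3c.png

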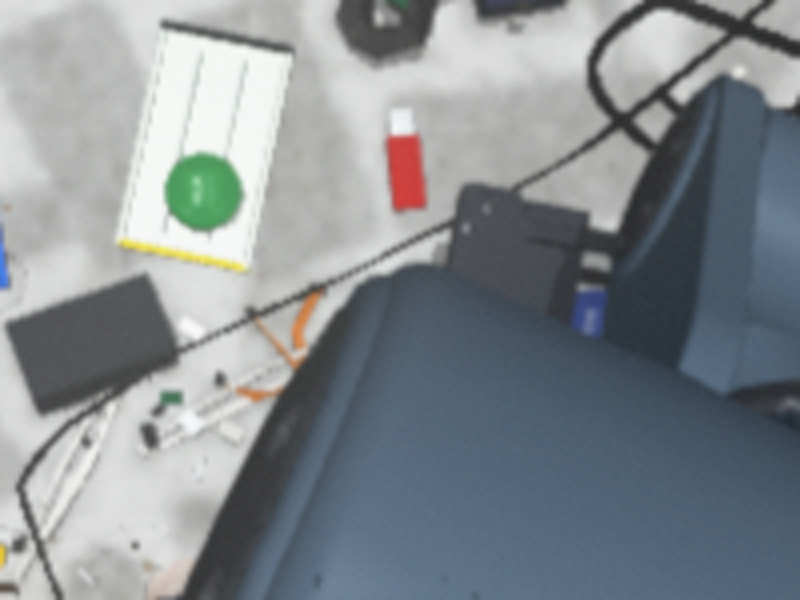

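The green pot stands in the front place, at crop pixel (204,191), upright behind the yellow lip. Next is the blue pot.

Call:
move_arm(commands=[[[0, -0.02, 0.6, 0, 0, 0], [0, -0.02, 1.1, 0, 0, 0], [0, -0.02, 1.31, 0, 0, 0], [0, -0.02, 1.31, 0, 0, 0], [0, -0.02, 1.31, 0, 0, 0]]])

```text
time: 6.75
position: [0.4837, -0.1016, 0.2269]
tool_rot: [0.092, 0.996, -0.0, 0.001]
ft_force: [0.4, -0.4, -0.6]
grip_width: 0.0609
grip_force: 0.0
```

Call:
move_arm(commands=[[[0, 0, 0, 0, 0, 0], [0, 0, 0, 0, 0, 0], [0, 0, 0, 0, 0, 0], [0, 0, 0, 0, 0, 0], [0, 0, 0, 0, 0, 0], [0, 0, -0.3, 0, 0, 0], [0, 0, -0.8, 0, 0, 0], [0, 0, -1.3, 0, 0, 0], [0, 0, -1.3, 0, 0, 0]]], claw=1, squeeze=10)

```text
time: 7.88
position: [0.4838, -0.1019, 0.2798]
tool_rot: [0.092, 0.996, -0.001, 0.002]
ft_force: [-0.3, -0.4, -0.8]
grip_width: 0.0398
grip_force: 10.0
```

```bash
python3 go.py 0.611 0.086 0.275 1.386;  python3 - <<'E'
from h import *
c=load('t3');print(pt(c,301,187.75,.026))
p=pt(c,301,187.75,.026)-[.583,.0904,0];print(p[0]*.983-p[1]*.184,p[0]*.184+p[1]*.983)
E
```

```text
shift [-2.264  5.202  0.124] rot [-0.001  0.003  0.   ] rows 3.6 0.0 t 7.875 w 0.039783347331300234 q [-0.43  0.56  1.87  0.    0.71 -1.82]
[0.55647156 0.09107232 0.026     ]
-0.026201168199204553 -0.004220343829181527
```

Call:
move_arm(commands=[[[-0.4, 1.0, 0, 0, 0, 0], [-1.0, 2.3, 0, 0, 0, 0], [-1.6, 3.6, 0.05, 0, 0, 0], [-2.1, 4.6, 0.1, 0, 0, 0], [-2.34, 5.12, 0.12, 0, 0, 0], [-2.34, 5.12, 0.12, 0, 0, 0], [-2.34, 5.12, 0.12, 0, 0, 0], [-2.34, 5.12, 0.12, 0, 0, 0]]])

```text
time: 8.88
position: [0.6123, 0.0812, 0.2733]
tool_rot: [0.093, 0.996, -0.0, -0.001]
ft_force: [0.3, 1.2, -0.1]
grip_width: 0.0398
grip_force: 10.0
```

```bash
python3 go.py 0.6145 0.0835 0.1955 1.386
```

```text
shift [-0.046  0.066  1.945] rot [-0.    -0.001 -0.001] rows 1.2 0.0 t 8.875 w 0.03984774166764251 q [-0.05  0.69  1.56 -0.    0.9  -1.43]
```

Call:
move_arm(commands=[[[-0.05, 0.06, 0.6, 0, 0, 0], [-0.05, 0.06, 1.2, 0, 0, 0], [-0.05, 0.06, 1.6, 0, 0, 0], [-0.05, 0.06, 1.85, 0, 0, 0], [-0.05, 0.06, 1.95, 0, 0, 0], [-0.05, 0.06, 1.95, 0, 0, 0], [-0.05, 0.06, 1.95, 0, 0, 0]]])

```text
time: 9.75
position: [0.6157, 0.0844, 0.1962]
tool_rot: [0.092, 0.996, 0.0, 0.001]
ft_force: [-0.3, 0.1, -1.5]
grip_width: 0.0396
grip_force: 10.0
```

Call:
move_arm(commands=[[[0, 0, 0, 0, 0, 0], [0, 0, 0, 0, 0, 0], [0, 0, 0, 0, 0, 0], [0, 0, 0, 0, 0, 0], [0, 0, -0.5, 0, 0, 0], [0, 0, -1.2, 0, 0, 0], [0, 0, -2.5, 0, 0, 0], [0, 0, -2.5, 0, 0, 0]]], claw=-0.4)

```text
time: 10.75
position: [0.6172, 0.0843, 0.3014]
tool_rot: [0.092, 0.996, 0.0, 0.006]
ft_force: [-0.3, -0.0, -0.5]
grip_width: 0.0609
grip_force: 0.0
```

```bash
python3 go.py 0.481 -0.1045 0.28 1.475;python3 go.py 0.481 -0.1045 0.28 -0.095
```

```text
shift [ 2.486 -5.267  0.498] rot [ 0.001  0.011 -0.089] rows 3.7 0.5 t 10.75 w 0.06093219334140042 q [-0.04  0.65  1.53  0.    0.95 -1.43]
shift [ 2.486 -5.267  0.498] rot [0.01  0.008 1.481] rows 3.7 7.9 t 10.75 w 0.06093219334140042 q [-0.04  0.65  1.53  0.    0.95 -1.43]
```

Call:
move_arm(commands=[[[0.3, -0.6, 0.1, 0, 0, 0.15], [0.7, -1.5, 0.2, 0, 0, 0.3], [1.2, -2.6, 0.3, 0, 0, 0.45], [1.7, -3.7, 0.4, 0, 0, 0.6], [2.2, -4.6, 0.5, 0, 0, 0.77], [2.49, -5.26, 0.5, 0, 0, 0.95], [2.49, -5.26, 0.5, 0, 0.008, 1.13], [2.49, -5.26, 0.5, 0.01, 0.008, 1.3], [2.49, -5.26, 0.5, 0.01, 0.008, 1.42], [2.49, -5.26, 0.5, 0.01, 0.008, 1.48], [2.49, -5.26, 0.5, 0.01, 0.008, 1.48], [2.49, -5.26, 0.5, 0.01, 0.008, 1.48]]], claw=-0.7)

```text
time: 12.25
position: [0.4787, -0.1042, 0.2756]
tool_rot: [0.739, 0.673, -0.004, -0.004]
ft_force: [-1.1, -0.2, 0.3]
grip_width: 0.0739
grip_force: 0.0
```

```bash
python3 go.py 0.481 -0.1045 0.196 -0.095; python3 - <<'E'
from h import *
c=shot('top','t4')
cv2.imwrite('pics/t4c.png',cv2.resize(c['pixels'][140:290,250:450],None,fx=4,fy=4,interpolation=cv2.INTER_CUBIC))
E
```

```text
shift [-0.002  0.08   1.99 ] rot [-0.012  0.001  0.002] rows 1.3 0.1 t 12.25 w 0.07389800956928017 q [-0.44  0.56  1.88 -0.01  0.71 -0.34]
```

View pics/t4c.png

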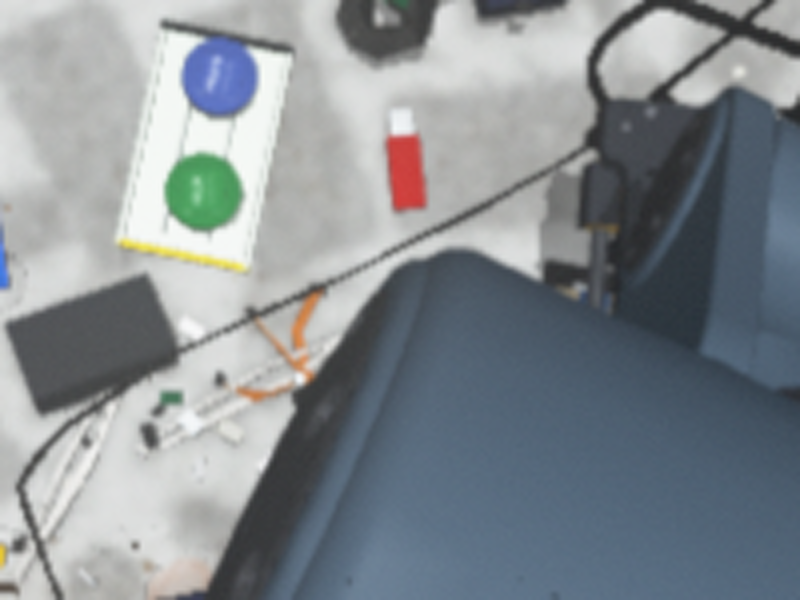

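Both pots are in place: blue at (220,77), close to the rear wall, and green at (204,191). Descending on the carton.

Call:
move_arm(commands=[[[0, 0.06, 0.7, -0.012, 0, 0], [0, 0.06, 1.3, -0.012, 0, 0], [0, 0.06, 1.75, -0.012, 0, 0], [0, 0.06, 1.97, -0.012, 0, 0], [0, 0.06, 1.97, -0.012, 0, 0], [0, 0.06, 1.97, -0.012, 0, 0]]])

```text
time: 13.05
position: [0.4806, -0.1045, 0.1973]
tool_rot: [0.74, 0.673, 0.0, 0.001]
ft_force: [0.7, -0.1, 0.1]
grip_width: 0.0739
grip_force: 0.0
```

```bash
python3 go.py 0.481 -0.1045 0.196 -0.095
```

```text
shift [0.001 0.011 0.032] rot [0.001 0.001 0.001] rows 0.0 0.0 t 13.05 w 0.07391633891168785 q [-0.44  0.72  1.91 -0.    0.51 -0.35]
```

Call:
move_arm(commands=[[[0, 0, 0, 0, 0, 0], [0, 0, 0, 0, 0, 0], [0, 0, 0, 0, 0, 0], [0, 0, 0, 0, 0, 0], [0, 0, 0, 0, 0, 0], [0, 0, 0, 0, 0, 0], [0, 0, -0.3, 0, 0, 0], [0, 0, -0.8, 0, 0, 0], [0, 0, -1.5, 0, 0, 0], [0, 0, -2.2, 0, 0, 0], [0, 0, -2.5, 0, 0, 0], [0, 0, -2.5, 0, 0, 0]]], claw=1, squeeze=12)

```text
time: 14.55
position: [0.4802, -0.1043, 0.2973]
tool_rot: [0.74, 0.673, 0.0, 0.001]
ft_force: [0.4, -0.4, -1.5]
grip_width: 0.0499
grip_force: 12.0
```

```bash
python3 go.py 0.557 0.2449 0.29 1.733;python3 go.py 0.557 0.2449 0.29 -1.408
```

```text
shift [8.871 1.094 0.174] rot [0.002 0.    1.315] rows 5.7 7.0 t 14.55 w 0.04989592806672353 q [-0.44  0.52  1.86 -0.    0.75 -0.35]
shift [8.871 1.094 0.174] rot [0.002 0.    1.314] rows 5.7 7.0 t 14.55 w 0.04989592806672353 q [-0.44  0.52  1.86 -0.    0.75 -0.35]
```

Call:
move_arm(commands=[[[0.4, 0.05, 0, 0, 0, 0.08], [1.2, 0.15, 0, 0, 0, 0.2], [2.3, 0.3, 0, 0, 0, 0.36], [3.5, 0.45, 0.05, 0, 0, 0.52], [4.7, 0.6, 0.1, 0, 0, 0.68], [5.9, 0.7, 0.1, 0, 0, 0.84], [7.0, 0.85, 0.15, 0, 0, 1.0], [8.0, 1.0, 0.17, 0, 0, 1.15], [8.6, 1.07, 0.17, 0, 0, 1.26], [8.87, 1.09, 0.17, 0, 0, 1.315], [8.87, 1.09, 0.17, 0, 0, 1.315], [8.87, 1.09, 0.17, 0, 0, 1.315]]])

```text
time: 16.05
position: [0.5566, 0.2443, 0.2886]
tool_rot: [0.997, 0.081, -0.001, 0.001]
ft_force: [-0.7, -0.1, -0.8]
grip_width: 0.05
grip_force: 12.0
```

```bash
python3 go.py 0.557 0.2449 0.194 1.733; python3 - <<'E'
from h import *
c=shot('top','t5')
cv2.imwrite('pics/t5c.png',cv2.resize(c['pixels'][140:290,300:500],None,fx=4,fy=4,interpolation=cv2.INTER_CUBIC))
p=pt(c,250+220/4,140+77/4,.026)-[.583,.0904,0];print(p[0]*.983-p[1]*.184,p[0]*.184+p[1]*.983)
E
```

```text
shift [ 0.019 -0.016  2.365] rot [0.001 0.002 0.   ] rows 1.5 0.0 t 16.05 w 0.05000237042785282 q [ 0.23  0.65  1.57 -0.    0.92  1.64]
0.03410241416310654 -0.0008988453204064849
```

View pics/t5c.png

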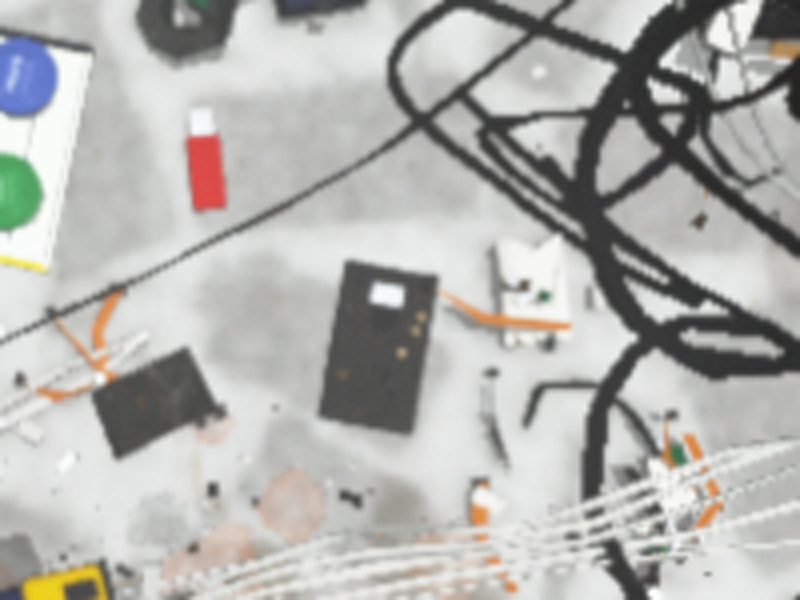

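The battery lies free with crop corners (346,261), (438,276), (411,435) and (319,417), and an orange wire beside it at about (440,290). Next I'll lower the carton.

Call:
move_arm(commands=[[[0.02, -0.02, 0.7, 0, 0, 0], [0.02, -0.02, 1.4, 0, 0, 0], [0.02, -0.02, 1.9, 0, 0, 0], [0.02, -0.02, 2.2, 0, 0, 0], [0.02, -0.02, 2.36, 0, 0, 0], [0.02, -0.02, 2.38, 0, 0, 0], [0.02, -0.02, 2.38, 0, 0, 0]]])

```text
time: 16.98
position: [0.558, 0.2457, 0.1951]
tool_rot: [0.997, 0.081, 0.001, 0.0]
ft_force: [0.2, 0.3, -0.9]
grip_width: 0.0501
grip_force: 12.0
```

Call:
move_arm(commands=[[[0, 0, 0, 0, 0, 0], [0, 0, 0, 0, 0, 0], [0, 0, 0, 0, 0, 0], [0, 0, 0, 0, 0, 0], [0, 0, -0.5, 0, 0, 0], [0, 0, -1.2, 0, 0, 0], [0, 0, -2.3, 0, 0, 0], [0, 0, -2.3, 0, 0, 0]]], claw=-0.4)

```text
time: 17.98
position: [0.5591, 0.2462, 0.2915]
tool_rot: [0.997, 0.081, 0.005, -0.0]
ft_force: [0.5, 0.0, -0.2]
grip_width: 0.0612
grip_force: 0.0
```

```bash
python3 - <<'E'
from meas import *
c=load('t5');print(*quad(c,[(346,261),(438,276),(411,435),(319,417)],.008,4,(300,140)))
for n,u,v in [('wire',455,305),('wire2',480,318),('grey',492,400),('grey2',490,372),('board',510,290)]:
    print(n,pt(c,300+u/4,140+v/4))
from go import go
go(.4795,-.106,.28,1.41)
E
```

```text
[ 0.4793 -0.1056  0.008 ] yaw(fwd edge) -0.179 / -0.167 len fwd 0.084 side 0.049
wire [ 0.50264893 -0.14827039 -0.00129608]
wire2 [ 0.49244917 -0.15084476  0.038298  ]
grey [ 0.45258753 -0.1660429   0.0025163 ]
grey2 [ 0.46719053 -0.16498084  0.00338812]
board [ 0.50917077 -0.17263591  0.01612528]
shift [-3.387  8.368  0.255] rot [-0.002 -0.01   0.323] rows 5.8 1.7 t 17.975 w 0.06120962054931384 q [ 0.23  0.65  1.57 -0.    0.91  1.64]
```

Call:
move_arm(commands=[[[-0.3, 0.7, 0.05, 0, 0, 0.05], [-0.8, 1.9, 0.1, 0, 0, 0.1], [-1.4, 3.4, 0.15, 0, 0, 0.15], [-2.0, 4.9, 0.2, 0, 0, 0.2], [-2.6, 6.4, 0.25, 0, 0, 0.25], [-3.05, 7.6, 0.25, 0, 0, 0.3], [-3.25, 8.3, 0.25, 0, -0.01, 0.334], [-3.25, 8.36, 0.25, 0, -0.01, 0.334], [-3.25, 8.36, 0.25, 0, -0.01, 0.334], [-3.25, 8.36, 0.25, 0, -0.01, 0.334]]], claw=-0.38)

```text
time: 19.23
position: [0.4831, -0.1039, 0.2767]
tool_rot: [0.996, -0.085, -0.005, 0.001]
ft_force: [0.1, 0.0, 0.0]
grip_width: 0.06
grip_force: 0.0
```

```bash
python3 go.py 0.4744 -0.1047 0.1838 1.399; python3 - <<'E'
from h import *
c=shot('top','t6')
cv2.imwrite('pics/t6c.png',cv2.resize(c['pixels'][120:270,170:370],None,fx=4,fy=4,interpolation=cv2.INTER_CUBIC))
E
```

```text
shift [-0.188  0.052  2.324] rot [0.002 0.01  0.002] rows 1.5 0.1 t 19.225 w 0.05997181462362218 q [-0.44  0.56  1.87 -0.01  0.72  1.31]
```

View pics/t6c.png

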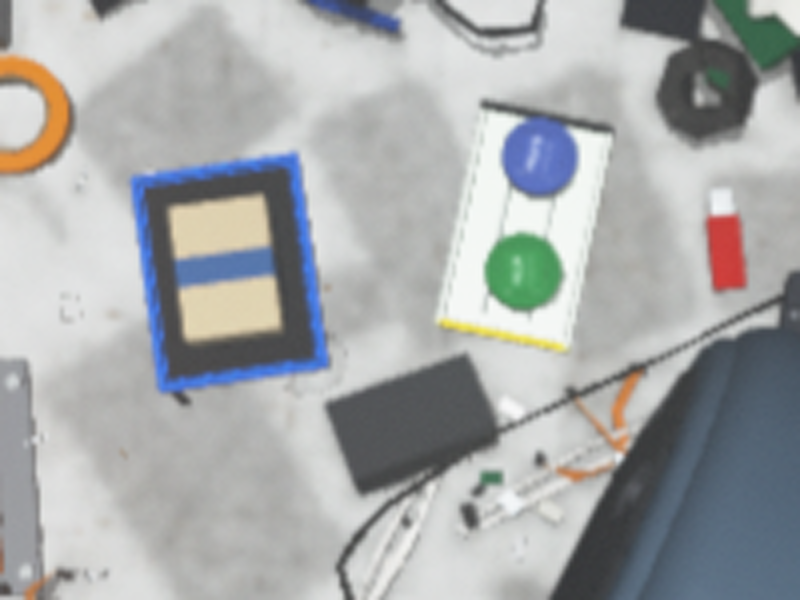

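The carton is centred in the tray at about (227,268) and both pots are fine. Descending to the battery.

Call:
move_arm(commands=[[[-0.19, 0.05, 0.7, 0.002, 0.01, 0], [-0.19, 0.05, 1.4, 0.002, 0.01, 0], [-0.19, 0.05, 1.9, 0.002, 0.01, 0], [-0.19, 0.05, 2.1, 0.002, 0.01, 0], [-0.19, 0.05, 2.1, 0.002, 0.01, 0], [-0.19, 0.05, 2.1, 0.002, 0.01, 0]]])

```text
time: 20.02
position: [0.4749, -0.1058, 0.1934]
tool_rot: [0.996, -0.086, 0.001, 0.0]
ft_force: [-0.1, 0.6, -0.1]
grip_width: 0.06
grip_force: 0.0
```

```bash
python3 go.py 0.4744 -0.1047 0.1838 1.399
```

```text
shift [-0.018 -0.026  0.241] rot [ 0.001 -0.002  0.   ] rows 0.2 0.0 t 20.025 w 0.05997750260651086 q [-0.45  0.72  1.93 -0.    0.49  1.29]
```

Call:
move_arm(commands=[[[0, -0.02, 0.12, 0, 0, 0], [0, -0.02, 0.22, 0, 0, 0], [0, -0.02, 0.22, 0, 0, 0], [0, -0.02, 0.22, 0, 0, 0]]])

```text
time: 20.52
position: [0.4747, -0.1052, 0.184]
tool_rot: [0.996, -0.086, 0.0, 0.0]
ft_force: [0.4, 0.1, 0.4]
grip_width: 0.0598
grip_force: 0.0
```

Call:
move_arm(commands=[[[0, 0, 0, 0, 0, 0], [0, 0, 0, 0, 0, 0], [0, 0, 0, 0, 0, 0], [0, 0, 0, 0, 0, 0], [0, 0, 0, 0, 0, 0], [0, 0, 0, 0, 0, 0]]], claw=1, squeeze=15)

```text
time: 21.28
position: [0.4747, -0.1052, 0.1841]
tool_rot: [0.996, -0.086, 0.0, 0.0]
ft_force: [-0.3, 0.1, 0.8]
grip_width: 0.0495
grip_force: 15.0
```

Call:
move_arm(commands=[[[0, 0, -0.2, 0, 0, 0], [0, 0, -0.6, 0, 0, 0], [0, 0, -1.2, 0, 0, 0], [0, 0, -1.9, 0, 0, 0], [0, 0, -2.4, 0, 0, 0], [0, 0, -2.4, 0, 0, 0], [0, 0, -2.4, 0, 0, 0]]])

```text
time: 22.15
position: [0.4744, -0.105, 0.28]
tool_rot: [0.996, -0.086, 0.0, 0.0]
ft_force: [0.1, -1.3, -1.0]
grip_width: 0.0497
grip_force: 15.0
```

```bash
python3 go.py 0.4406 0.3822 0.278 1.676
```

```text
shift [ -2.919 -11.855   0.046] rot [ 0.    -0.    -0.277] rows 7.8 1.5 t 22.15 w 0.049742648408387644 q [-0.45  0.55  1.89 -0.    0.7   1.29]
```

Call:
move_arm(commands=[[[-0.2, -0.5, 0, 0, 0, -0.02], [-0.4, -1.5, 0, 0, 0, -0.05], [-0.7, -2.8, 0, 0, 0, -0.08], [-1.05, -4.2, 0, 0, 0, -0.11], [-1.4, -5.6, 0, 0, 0, -0.14], [-1.75, -7.0, 0, 0, 0, -0.17], [-2.1, -8.4, 0.02, 0, 0, -0.2], [-2.4, -9.8, 0.04, 0, 0, -0.23], [-2.7, -10.9, 0.04, 0, 0, -0.26], [-2.9, -11.6, 0.04, 0, 0, -0.277], [-2.92, -11.85, 0.04, 0, 0, -0.277], [-2.92, -11.85, 0.04, 0, 0, -0.277]]])

```text
time: 23.65
position: [0.44, 0.382, 0.2774]
tool_rot: [0.999, 0.053, -0.001, 0.001]
ft_force: [0.4, 0.4, -0.5]
grip_width: 0.0498
grip_force: 15.0
```

```bash
python3 -c "
from h import *
c=shot('scene','s7');cv2.imwrite('pics/s7c.png',cv2.resize(c['pixels'][60:260,120:320],None,fx=3,fy=3,interpolation=cv2.INTER_CUBIC))";python3 go.py 0.4406 0.3822 0.1975 1.676
```

```text
shift [ 0.013 -0.025  2.   ] rot [ 0.002  0.001 -0.   ] rows 1.3 0.0 t 23.7 w 0.04986664079596346 q [ 0.52  0.64  1.65 -0.    0.85  1.99]
```

View pics/s7c.png

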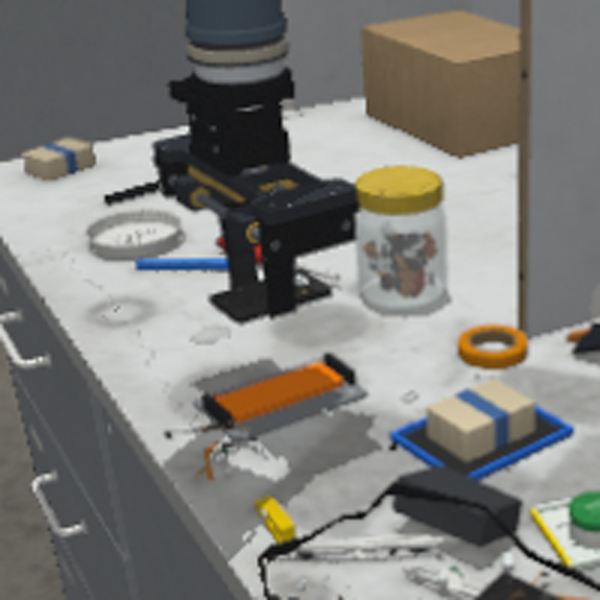

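The battery is held level over the dock at about (270,300), with the pad below at (280,385). Lowering it.

Call:
move_arm(commands=[[[0.01, -0.02, 0.6, 0, 0, 0], [0.01, -0.02, 1.2, 0, 0, 0], [0.01, -0.02, 1.6, 0, 0, 0], [0.01, -0.02, 1.85, 0, 0, 0], [0.01, -0.02, 1.97, 0, 0, 0], [0.01, -0.02, 2.0, 0, 0, 0], [0.01, -0.02, 2.0, 0, 0, 0], [0.01, -0.02, 2.0, 0, 0, 0]]])

```text
time: 24.7
position: [0.4413, 0.3829, 0.1987]
tool_rot: [0.999, 0.052, 0.001, 0.0]
ft_force: [-0.0, 0.4, -0.5]
grip_width: 0.0495
grip_force: 15.0
```

```bash
python3 go.py 0.4406 0.3822 0.197 1.676
```

```text
shift [-0.019  0.014  0.042] rot [ 0.    -0.001 -0.   ] rows 0.0 0.0 t 24.7 w 0.04949169488280062 q [ 0.52  0.77  1.67 -0.    0.69  1.99]
```

Call:
move_arm(commands=[[[0, 0, 0.04, 0, 0, 0], [0, 0, 0.04, 0, 0, 0], [0, 0, 0.04, 0, 0, 0]]])

```text
time: 25.08
position: [0.4413, 0.3828, 0.1971]
tool_rot: [0.999, 0.052, 0.001, 0.0]
ft_force: [-0.7, 0.4, 5.0]
grip_width: 0.0497
grip_force: 15.0
```

Call:
move_arm(commands=[[[0, 0, 0, 0, 0, 0], [0, 0, 0, 0, 0, 0], [0, 0, 0, 0, 0, 0], [0, 0, 0, 0, 0, 0], [0, 0, -0.5, 0, 0, 0], [0, 0, -1.2, 0, 0, 0], [0, 0, -2.3, 0, 0, 0], [0, 4, -2.5, 0, 0, 0], [0, 4, -2.5, 0, 0, 0], [0, 4, -2.5, 0, 0, 0], [0, 4, -2.5, 0, 0, 0]]], claw=-0.4)

```text
time: 26.45
position: [0.4582, 0.2215, 0.2968]
tool_rot: [0.999, 0.05, 0.0, 0.0]
ft_force: [-1.2, 0.6, -1.1]
grip_width: 0.0609
grip_force: 0.0
```

```bash
python3 - <<'E'
from h import *
c=shot('top','t8')
cv2.imwrite('pics/t8c.png',cv2.resize(c['pixels'][130:310,120:370],None,fx=3.2,fy=3.2,interpolation=cv2.INTER_CUBIC))
E
```

```text
(no output)
```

View pics/t8c.png

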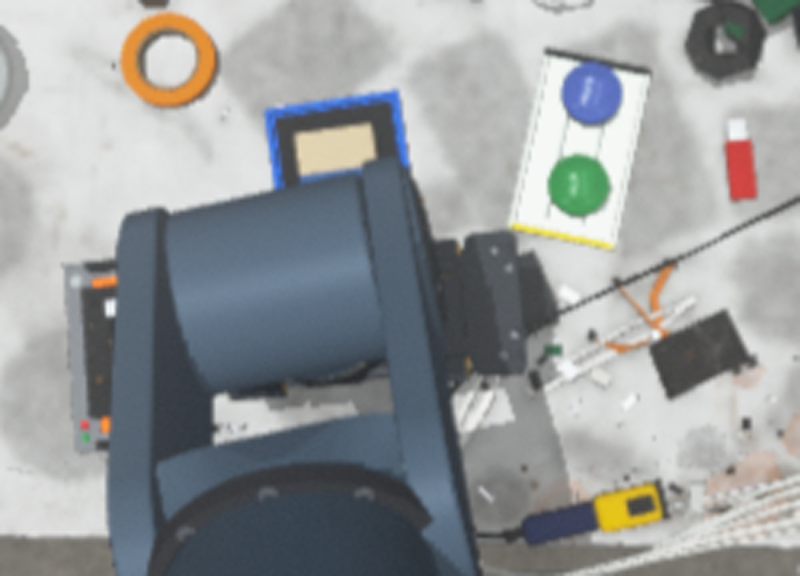

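The arm hides the dock in this view, but orange shows at both ends of the battery. I'll move further aside to confirm.

Call:
move_arm(commands=[[[0, 1, -0.2, 0, 0, 0], [0, 2.3, -0.3, 0, 0, 0], [0, 3.6, -0.3, 0, 0, 0], [0, 4.9, -0.3, 0, 0, 0], [0, 5.5, -0.3, 0, 0, 0], [0, 5.5, -0.3, 0, 0, 0], [0, 5.5, -0.3, 0, 0, 0]]])

```text
time: 27.38
position: [0.4808, 0.0061, 0.3086]
tool_rot: [0.999, 0.053, -0.0, -0.0]
ft_force: [0.2, 0.5, 0.1]
grip_width: 0.0611
grip_force: 0.0
```

```bash
python3 - <<'E'
from h import *
c=shot('top','t9')
cv2.imwrite('pics/t9c.png',cv2.resize(c['pixels'][130:300,120:290],None,fx=3.5,fy=3.5,interpolation=cv2.INTER_CUBIC))
E
```

```text
(no output)
```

View pics/t9c.png

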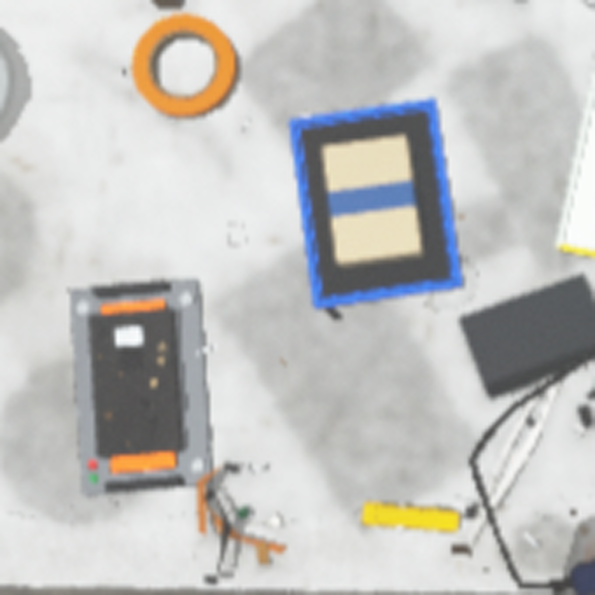

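The battery lies along the pad at about (138,385), with orange visible at both ends and the offset around 2 mm. The carton is centred, and the tape and clip haven't moved. Handing in.

```bash
python3 -c "
from rig import *
print(hand_in())"
```

```text
the job is handed in; nothing more can be done
None
```

I handed the job in at about 27 s of the 112 s limit, and the hand-in returned no verdict. In the last pictures the old pot stood in the front place, the new pot in the rear, the carton in the tray and the battery on the dock pad, everything let go and the bystanders not visibly moved.

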